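Hang the tool box on the sprung screw

TASK

Hang the small sheet-metal tool box on the screw of the upright wooden panel: bring the round hole of its keyhole over the screw head until the back plate lies flat on the panel, then pull it firmly down until the slot is fully home on the screw, and let go. Feel your way gently so that the panel and screw are never strained, and leave the other things on the bench where they are.

Things in the scene. Friction and masses are not known exactly. Their poses are not given: they have to be found in the camera images.
- box_grip (a point): Pinch point of the tool box: bare sheet metal, open at the top, 64 mm deep (x), 44 mm wide (y), 78 mm high, 0.24 to 0.4 kg, upright on the bench. The point is 66 mm above the underside, midway between the side walls, 34 mm in front (+x) of the back plate's front face. Axes: x out of the back plate towards the box's front, y across, z up. Pinch the outer side walls (44 mm along y) from above.
- keyhole (a point): Centre of the keyhole's round hole in the REAR face of the box's back plate: 22 mm above and 40 mm behind (-x) box_grip, same axes. Plate 70 mm wide, 119 mm high, 6 mm thick, reaching 41 mm above the box's rim. The hole is octagonal, 16.5 mm across flats; from it an 8 mm wide slot rises to slot_end.
- slot_end (a point): Upper end of the keyhole's slot, in the plate's rear face, 22 mm above the hole's centre, axes as box_grip. Beside the slot on the plate's front face are raised ramps, from 8 mm above the hole's centre rising 3.5 mm over the next 9 mm, then level to the top: the screw head rides up on them as the box is pulled down and is clamped by its spring.
- screw_point (a point): Middle of a short level slot (26 mm long) in the +x face of the upright panel, 166 mm above the bench. x points out of that face, y along it, z up. One screw stands out of it, set by hand: its axis is up to 9 mm off this point along y and 2 mm along z. Shank 5 mm across; pan head 14 mm across, 3 mm thick, flat; head's underside 6.5 mm and front 9.5 mm out from the panel.
- stand: Upright plywood panel, 150 mm wide, 185 mm high, 18 mm thick, on a foot 170 mm wide and 14 mm thick, fixed to the bench; origin at bench height under the middle of the panel's thickness, axes as screw_point. Its screw is sprung along its axis, 3 N per mm: it can be pushed in 2 mm, then is solid, or drawn out 5 mm. A plate pressed on the head stops 7.5 to 9.5 mm off the panel.
- holder: The tool box; origin in its underside, 35 mm in front of the plate's rear face; axes as box_grip. With the head through the hole the plate touches the panel; the box then comes down about 19.5 mm until the shank meets slot_end: from 3 mm on the ramps resist, at most 16 N, then it stops dead. Its weight alone does not pull it home. Over 45 N in all, spring clamp (28 N) included, damages the panel.
- beaker: Bystander: glass cup, 60 mm across, 85 mm high; origin at the centre of its underside.
- paddle: Bystander: black flat paddle lying flat, 75 by 45 by 10 mm with a thin wooden handle 100 mm long; origin in its underside where the handle meets the blade; the blade lies to its +x.
- lighter: Bystander: pocket lighter, 78 by 24 by 12 mm; origin at the centre of its underside.
- jar: Bystander: amber jar, 60 mm across, 90 mm high; origin at the centre of its underside.
- brush: Bystander: hand brush 170 mm long lying along its x axis.
- pot: Bystander: small green glass jar with a lid, 50 mm across, 55 mm high; origin at the centre of its underside.
Mind the look-alikes: they are no part of the job. Leave any blue, purple or turquoise look-alike of the holder alone.

How it is judged:
By the outcome, as a careful person would: the job done as asked, in the order asked, and still so for the second after the job is handed in, with the robot touching nothing.
It also fails if it takes over 67 s, if anything falls off the work surface, if the arm or the gripper's body presses on something with over 40 N, if the wrist force passes 120 N, or if a joint passes its speed limit or range.

ROBOT

A 6-joint arm with a two-finger parallel gripper is mounted at the origin on the work surface. World frame = base frame: x ahead of the robot, y to its left, z up, the work surface at z = 0. Lengths are in m, angles in rad, forces in N, time in s.
With the tool pointing down it reaches from about 0.35 to 0.85 m from the base axis. Payload 8.1 kg.
Tool frame: the origin (TCP) lies at the very end of the fingers, on their centre line; the grasp point (between the pads) lies 19 mm behind it; z points along the fingers, y is the line along which they close (so a half turn about z gives the same grasp; the last joint's range is limited). The gripper opens to 93 mm and grips with 3 to 60 N. Pads are 15 mm wide; open, the fingers measure 128 mm over their backs; the gripper's body (75 mm by 188 mm) begins 65 mm behind the grasp point.
Start: joints at [1.121, 0.13, 1.488, -0, 1.523, -0.085], TCP at [0.214, 0.561, 0.219] pointing down, gripper open.
Joint ranges: [-2.96, 2.96], [-0.89, 2.26], [0.02, 2.5], [-1.34, 4.48], [0, 2.73], [-2.66, 2.66]. Speed limits (rad/s): [2.39, 2.39, 2.79, 3.14, 3.14, 3.14].

INTERFACE

Orientations are given as a unit quaternion [w, x, y, z].
In Python, from workcell import bot gives the robot as it stands. The module is installed in compiled form; this text tells all that it offers.
- The arm moves only by the tool move_arm, never from a script. Its arguments are lists of equal length, an entry for each row: "fingers": the opening, from 0 (shut) to 1 (fully open); "xyz": the shift along the tool's x, y, z in mm, a list of three; "rot": the turn, a rotation vector about the tool's x, y, z in rad, a list of three. In form: {"fingers": [fingers, ...], "xyz": [[dx, dy, dz], ...], "rot": [[rx, ry, rz], ...]}. A call has exactly 8 rows; each row shifts and turns the commanded pose from where the row before left it, along the tool's axes as they then stand; what a row does not reach is not made up. A row lasts 1/8 s, in which the tool goes at most 62.5 mm and 10.7 degrees, less where a joint would pass 70% of its speed; a pose out of reach is approached as far as the arm can. A call is refused whole if a number of a shift passes 62.5 or a number of a turn 0.188, either way. A call with a gripper value outside its range is refused whole. The fingers move at their own pace and stop on an object; the grip force is fixed at half the most. Time passes only in rows, so rows that do not move let the fingers close, or fill a call up. It gives the time, the measured TCP pose, the force, the opening and the grip force at its end, in the units of the state.
- bot.read_state(): the state, without advancing time (a new reading comes with each control period).
- bot.capture(name): name is "scene" or "top" or "wrist"; returns the picture (420x560x3 uint8, red, green, blue); there is no depth.
- bot.camera_params(name): a dict with "vfov" (degrees; the focal length in pixels is half the picture's height over the tangent of half this angle, whatever the lens; pixels are square), "cx", "cy" (the principal point, pixels), "dist_coeffs" ([k1, k2, p1, p2, k3] as OpenCV has them; the pictures are not rectified), "rvec" (rotation vector, rad) and "tvec" (3), from world to camera coordinates, as OpenCV has them; the wrist camera has in their place "T_tool_cam" (4x4, takes a point from camera to tool coordinates, whose origin is the TCP and whose axes are the flange's). Camera axes: x right, y down, z forward; pixel columns grow to the right and rows downward; lengths in m; the calibration is good to about 2 mm. A picture is of the moment at which its call begins: read the wrist's pose just before it. camera_params takes no time and is no camera call.
- bot.sign_off(): hands the job in; it is judged then, once.
Trained networks look in the newest picture that a camera, given by its name, has taken for a name from the list of things; names that differ only in an ending like _2 or _b are one class to them, and where a whole thing is asked for, a point or a joint stands for the part that bears it (a point fixed in the world has none). Each returns a list of dicts, best first, with "conf" (0 to 1); they miss things now and then, are a little off and sometimes report something else, mostly with a low value. They report only what shows in the picture. A call takes as long as a camera call. They do not tell look-alikes from the thing itself.
- bot.search_frame(camera, thing): "bbox" ([left, top, width, height] in pixels, round what is visible of it).
- bot.landmark_of(camera, thing): "at" ([column, row] in pixels: a listed point, or the origin of a listed thing).
The state is a dict: "time": time; "qpos": joint angles; "dq": joint speeds; "joint_efforts": joint torques, N m; "eef_pos": TCP position; "orientation": TCP orientation; "wrist_force": force on the tool from outside, world axes, zero at the start; "torque": the same for the moment, N m; "grip_width": finger opening in m; "finger_force": force on a finger pad.
Only numpy, scipy, OpenCV 4.12 (cv2) and the standard library are available. Lean on these libraries where they do the work, as an engineer would, in place of code of your own. Each camera call takes 0.05 s, during which the arm holds its last target. There are 200 camera calls.

## Working session

There is one attempt and no reset: what is moved stays moved. The work goes in short steps, Python scripts to look and compute and a tool call to move; the robot and the scene stay as the last step left them, time stands still between calls to the robot, and variables do not carry over. Pictures are saved under pics/ and viewed, at most 10 in all, crops included, and the job is handed in when it is done.

Besides the shell and the picture viewer there is one more tool, called in YAML: its name, and indented under it one key for each argument. move_arm: Moves the arm, as the interface text tells. Its arguments: {"type":"object","properties":{"fingers":{"type":"array"},"xyz":{"type":"array"},"rot":{"type":"array"}},"required":["fingers","xyz","rot"]}

```bash
mkdir -p pics; cat > h.py <<'E'
import numpy as np, cv2
from scipy.spatial.transform import Rotation as R
from workcell import bot
def cam(name, st=None):
    p=bot.camera_params(name); f=210/np.tan(np.radians(p['vfov'])/2)
    K=np.array([[f,0,p['cx']],[0,f,p['cy']],[0,0,1]]); D=np.array(p['dist_coeffs'],float)
    if 'rvec' in p:
        Rm=cv2.Rodrigues(np.array(p['rvec'],float))[0]; t=np.array(p['tvec'],float).ravel()
    else:
        st=st or bot.read_state(); q=st['orientation']
        T=np.eye(4);T[:3,:3]=R.from_quat([q[1],q[2],q[3],q[0]]).as_matrix();T[:3,3]=st['eef_pos']
        T=np.linalg.inv(T@np.array(p['T_tool_cam'])); Rm=T[:3,:3];t=T[:3,3]
    return K,D,Rm,t
def proj(c,X):
    K,D,Rm,t=c; return cv2.projectPoints(np.atleast_2d(np.array(X,float)),cv2.Rodrigues(Rm)[0],t,K,D)[0][:,0]
def ray(c,uv):
    K,D,Rm,t=c; n=cv2.undistortPoints(np.array([[uv]],float),K,D)[0,0]
    d=Rm.T@np.array([n[0],n[1],1]); return -Rm.T@t, d/np.linalg.norm(d)
def onz(c,uv,z):
    o,d=ray(c,uv); return o+d*(z-o[2])/d[2]
def tri(rays):
    A=sum(np.eye(3)-np.outer(d,d) for o,d in rays); b=sum((np.eye(3)-np.outer(d,d))@o for o,d in rays)
    return np.linalg.solve(A,b)
def save(n,im): cv2.imwrite('pics/'+n,cv2.cvtColor(im,cv2.COLOR_RGB2BGR))
E
python3 - <<'E'
from h import *
np.set_printoptions(precision=4,suppress=True)
a=bot.capture('scene');b=bot.capture('top')
save('s.png',a);save('t.png',b)
for c in('scene','top'):
    for n in('box_grip','keyhole','slot_end','screw_point','stand','holder'):
        print(c,n,[(np.round(d['at'],1),round(d['conf'],2)) for d in bot.landmark_of(c,n)][:4])
print(bot.read_state())
E
```

```text
scene box_grip [(array([217. , 198.3]), 0.8), (array([224.5, 138. ]), 0.72), (array([290.9, 141.8]), 0.7), (array([257.9, 169.1]), 0.57)]
scene keyhole [(array([297.5, 130.5]), 0.96), (array([237.1, 135.8]), 0.75), (array([265.4, 158.4]), 0.68)]
scene slot_end [(array([225.3, 190.3]), 0.93), (array([297.5, 121.8]), 0.77), (array([267.9, 149.4]), 0.73), (array([239.2, 130.1]), 0.57)]
scene screw_point [(array([351.7, 247.4]), 0.89)]
scene stand [(array([341.5, 275.1]), 0.67), (array([258.7, 185.4]), 0.26)]
scene holder [(array([228.1, 160.1]), 0.8), (array([217.5, 211.5]), 0.72), (array([290.6, 161.3]), 0.59), (array([349.5, 247.5]), 0.57)]
top box_grip [(array([417.7, 237.3]), 0.97), (array([363.6, 236.8]), 0.92), (array([363.9, 287.5]), 0.81), (array([371.9, 176.3]), 0.76)]
top keyhole [(array([365.8, 305.8]), 0.91), (array([410.5, 253.2]), 0.76), (array([368.7, 252.1]), 0.7), (array([356.8, 186.6]), 0.55)]
top slot_end [(array([370.9, 249.9]), 0.9), (array([414. , 249.9]), 0.81), (array([369.4, 305.8]), 0.77), (array([355.8, 185. ]), 0.72)]
top screw_point []
top stand [(array([223.6, 203.5]), 0.44)]
top holder [(array([410.4, 245.8]), 0.87), (array([358.8, 236.4]), 0.68), (array([367.5, 186. ]), 0.63), (array([360.8, 290.1]), 0.59)]
{'time': 0.7, 'qpos': array([ 1.1206,  0.1304,  1.4882,  0.    ,  1.523 , -0.0854]), 'dq': array([-0.    ,  0.0008,  0.0006,  0.0021, -0.0014,  0.0017]), 'joint_efforts': array([ -0.0009, -55.9602, -49.1945,   0.0765,   0.0223,   0.0001]), 'eef_pos': array([0.214 , 0.5605, 0.2187]), 'orientation': array([-0.    ,  0.1814,  0.9834,  0.    ]), 'wrist_force': array([-0.504 ,  0.2797, -0.1361]), 'torque': array([-0.0267, -0.0067, -0.0083]), 'finger_force': 0.0, 'grip_width': 0.09340328040197149}
```

View pics/s.png

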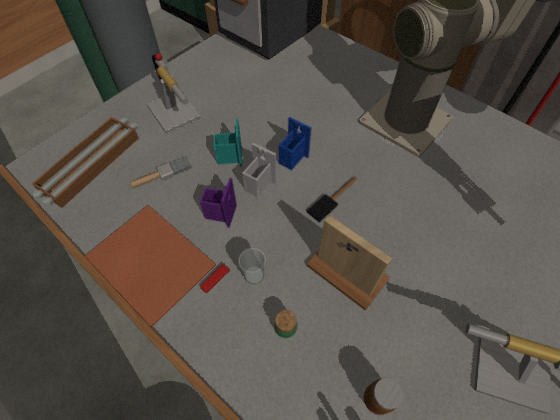

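View pics/t.png

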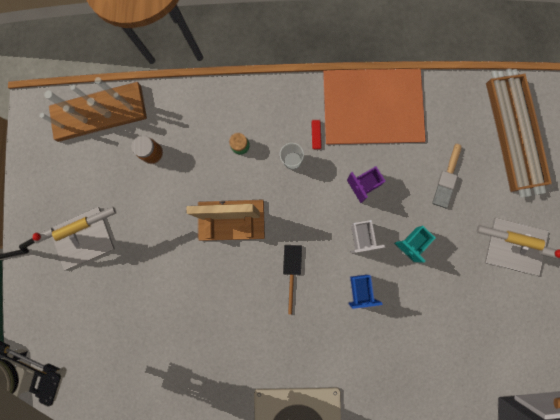

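The boxes are blue (scene 294,145), turquoise (228,148), purple (218,203) and bare grey (scene 258,170; top 363,237). Only the grey one fits "bare sheet metal". I'll confirm it in an enlarged crop, along with the stand.

```bash
python3 - <<'E'
from h import *
np.set_printoptions(precision=4,suppress=True)
a=cv2.cvtColor(cv2.imread('pics/s.png'),cv2.COLOR_BGR2RGB);b=cv2.cvtColor(cv2.imread('pics/t.png'),cv2.COLOR_BGR2RGB)
def z(im,x,y,w,h): return cv2.resize(im[y:y+h,x:x+w],(400,300),interpolation=cv2.INTER_CUBIC)
g=np.vstack([np.hstack([z(a,225,135,80,60),z(a,296,210,106,100)]),np.hstack([z(b,326,210,80,60),z(b,180,190,100,60)])])
save('c.png',g)
S=cam('scene');T=cam('top')
print('campos',-S[2].T@S[3],-T[2].T@T[3])
print('grip',tri([ray(S,(257.9,169.1)),ray(T,(363.6,236.8))]))
print('key',tri([ray(S,(265.4,158.4)),ray(T,(368.7,252.1))]))
print('slot',tri([ray(S,(267.9,149.4)),ray(T,(370.9,249.9))]))
print('screw z=.166',onz(S,(351.7,247.4),.166))
print('stand',onz(S,(341.5,275.1),0),onz(T,(223.6,203.5),0))
E
```

```text
campos [0.9182 0.2807 0.8375] [ 0.4368 -0.0325  1.3274]
grip [ 0.4864 -0.1723  0.0703]
key [ 0.4483 -0.1822  0.0716]
slot [ 0.4495 -0.1782  0.1117]
screw z=.166 [0.5651 0.1594 0.166 ]
stand [0.5539 0.1536 0.    ] [0.5842 0.1774 0.    ]
```

View pics/c.png

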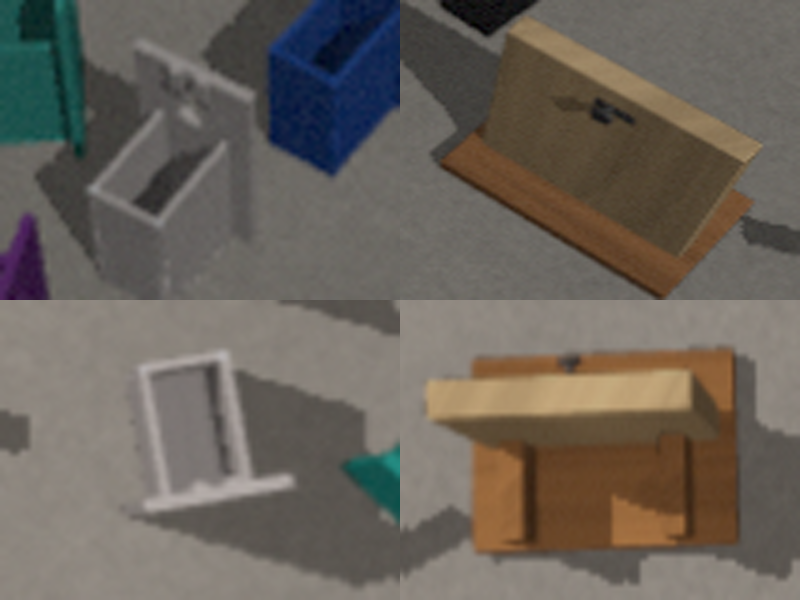

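The crop confirms the grey box (top px 363,237) as the bare-metal one: its plate with the keyhole is on the robot side and its front points to +x. The panel's screw face also points to +x.

```bash
python3 - <<'E'
from h import *
np.set_printoptions(precision=4,suppress=True)
S=cam('scene');T=cam('top')
l,r=onz(T,(355,251.2),.119),onz(T,(384.6,246),.119);print('plate top',l,r,np.linalg.norm(l-r),np.degrees(np.arctan2(*(l-r)[:2])))
l,r=onz(T,(186.8,206),.185),onz(T,(252.5,204),.185);print('panel front top',l,r,np.linalg.norm(l-r),np.degrees(np.arctan2(*(l-r)[:2])))
f=lambda u,v:(296+(u-400)*106/400,210+v/3)
l,r=onz(S,f(503,40),.185),onz(S,f(745,162),.185);print('panel front top S',l,r,np.linalg.norm(l-r))
print('screw T', onz(T,(222,202.5),.17)); print(proj(S,[.5651,.1594,.166]))
print('head S',onz(S,f(600,112),.166),'slot ends',onz(S,f(552,103),.166),onz(S,f(635,122),.166))
print(bot.camera_params('wrist'))
E
```

```text
plate top [ 0.4515 -0.1456  0.119 ] [ 0.4615 -0.2149  0.119 ] 0.07006503355739582 -8.265950281509959
panel front top [0.5604 0.2314 0.185 ] [0.5607 0.0836 0.185 ] 0.1477609331652811 -0.13774307188970233
panel front top S [0.5679 0.0885 0.185 ] [0.56   0.2342 0.185 ] 0.14584361412923555
screw T [0.5677 0.1542 0.17  ]
[[351.7182 247.4049]]
head S [0.5685 0.1552 0.166 ] slot ends [0.5795 0.1321 0.166 ] [0.5626 0.1734 0.166 ]
{'vfov': 68.73592820862444, 'cx': 279.58112839157764, 'cy': 207.69347298912353, 'dist_coeffs': array([-0.0488,  0.    ,  0.    ,  0.    ,  0.    ]), 'T_tool_cam': array([[ 0.0008, -0.9569, -0.2906,  0.0812],
       [ 1.    ,  0.0011, -0.0007,  0.0002],
       [ 0.0009, -0.2906,  0.9569, -0.1663],
       [ 0.    ,  0.    ,  0.    ,  1.    ]])}
```

```bash
cat >> h.py <<'E'
def pose(st=None):
    st=st or bot.read_state(); q=st['orientation']; return np.array(st['eef_pos']),R.from_quat([q[1],q[2],q[3],q[0]])
def down(yaw):  # tool z down, tool x at angle yaw
    c,s=np.cos(yaw),np.sin(yaw); return R.from_matrix(np.array([[c,s,0],[s,-c,0],[0,0,-1]]))
def plan(wps,start=None):
    """wps: list of (pos,R,n rows)"""
    p,r=start or pose(); xyz=[];rot=[]
    for P,Rt,n in wps:
        P=np.array(P,float); w=(r.inv()*Rt).as_rotvec(); p0=p.copy(); r0=r
        for i in range(1,n+1):
            xyz.append(np.round(r.inv().apply(p0+(P-p0)*i/n-p)*1000,1)+0.); p=p+r.apply(xyz[-1]/1000)
            rn=r0*R.from_rotvec(w*i/n); rot.append(np.round((r.inv()*rn).as_rotvec(),3)+0.); r=r*R.from_rotvec(rot[-1])
    for k in range(0,len(xyz),8): print('xyz',[list(map(float,x)) for x in xyz[k:k+8]],'\nrot',[list(map(float,x)) for x in rot[k:k+8]])
    return p,r
E
python3 - <<'E'
from h import *
plan([((.40,.40,.30),down(np.radians(79)),8),((.655,.155,.24),down(0),8)])
E
```

```text
xyz [[-28.9, -10.5, -10.2], [-30.2, -5.2, -10.1], [-30.7, 0.1, -10.2], [-30.3, 5.4, -10.2], [-28.8, 10.5, -10.1], [-26.6, 15.5, -10.2], [-23.4, 19.8, -10.2], [-19.7, 23.6, -10.2]] 
rot [[0.0, 0.0, 0.175], [0.0, 0.0, 0.175], [0.0, 0.0, 0.174], [0.0, 0.0, 0.175], [0.0, 0.0, 0.175], [0.0, 0.0, 0.175], [0.0, 0.0, 0.174], [0.0, 0.0, 0.175]]
xyz [[-24.0, 37.1, 7.5], [-17.2, 40.7, 7.5], [-10.1, 43.1, 7.5], [-2.5, 44.1, 7.5], [5.1, 43.9, 7.5], [12.6, 42.4, 7.5], [19.6, 39.5, 7.5], [26.2, 35.7, 7.5]] 
rot [[0.0, 0.0, 0.172], [0.0, 0.0, 0.173], [0.0, 0.0, 0.172], [0.0, 0.0, 0.172], [0.0, 0.0, 0.173], [0.0, 0.0, 0.172], [0.0, 0.0, 0.172], [0.0, 0.0, 0.173]]
```

move_arm:
  fingers: [1,1,1,1,1,1,1,1]
  xyz:
    - [-29,-10,-10]
    - [-30,-5,-10]
    - [-31,0,-10]
    - [-30,5,-10]
    - [-29,10,-10]
    - [-27,15,-10]
    - [-23,20,-10]
    - [-20,24,-10]
  rot:
    - [0,0,0.175]
    - [0,0,0.175]
    - [0,0,0.175]
    - [0,0,0.175]
    - [0,0,0.175]
    - [0,0,0.175]
    - [0,0,0.175]
    - [0,0,0.175]

```text
time: 1.7
eef_pos: [0.4003, 0.3987, 0.2991]
orientation: [-0.0, 0.774, 0.633, 0.0]
wrist_force: [0.2, 0.2, -1.2]
grip_width: 0.093
finger_force: 0.0
```

move_arm:
  fingers: [0.7,0.7,0.7,0.7,0.7,0.7,0.7,0.7]
  xyz:
    - [-24,37,7.5]
    - [-17,41,7.5]
    - [-10,43,7.5]
    - [-2.5,44,7.5]
    - [5,44,7.5]
    - [12.5,42.5,7.5]
    - [19.5,39.5,7.5]
    - [26,36,7.5]
  rot:
    - [0,0,0.173]
    - [0,0,0.173]
    - [0,0,0.173]
    - [0,0,0.172]
    - [0,0,0.173]
    - [0,0,0.172]
    - [0,0,0.172]
    - [0,0,0.172]

```text
time: 2.7
eef_pos: [0.6546, 0.1521, 0.2385]
orientation: [-0.0, 1.0, -0.004, 0.0]
wrist_force: [-0.3, 1.1, 0.9]
grip_width: 0.0652
finger_force: 0.0
```

```bash
python3 - <<'E'
from h import *
np.set_printoptions(precision=4,suppress=True)
st=bot.read_state();print(st['time'],st['eef_pos'],pose(st)[1].as_matrix().ravel(),st['qpos'])
im=bot.capture('wrist');save('w1.png',im)
for n in('screw_point','stand'):print(n,bot.landmark_of('wrist',n))
C=cam('wrist',st);print(proj(C,[[.5685,.155,.166],[.56,.08,.185],[.56,.23,.185]]))
E
```

```text
2.7 [0.6546 0.1521 0.2385] [ 1.     -0.0088  0.0002 -0.0088 -1.      0.0001  0.0002 -0.0001 -1.    ] [0.152  0.3187 1.2361 0.0001 1.5866 1.7316]
screw_point [{'at': [272.9, 310.8], 'conf': 0.75}]
stand [{'at': [277.4, 250.5], 'conf': 0.91}]
[[277.0883 307.6614]
 [364.264  328.2246]
 [189.9724 329.4312]]
```

View pics/w1.png

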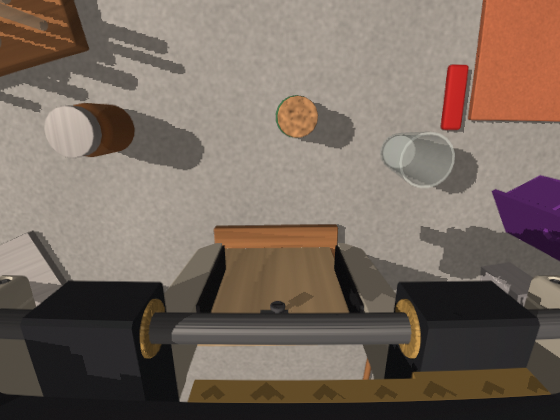

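```bash
python3 - <<'E'
from h import *
plan([((.585,.155,.222),down(0)*R.from_rotvec([0,-.524,0]),6)])
E
```

```text
xyz [[-11.5, -0.6, 2.6], [-11.3, -0.6, 3.5], [-10.9, -0.5, 4.5], [-10.4, -0.7, 5.4], [-10.0, -0.6, 6.4], [-9.4, -0.6, 7.2]] 
rot [[0.0, -0.087, -0.001], [0.0, -0.087, -0.001], [-0.001, -0.087, -0.001], [0.0, -0.087, -0.001], [0.0, -0.087, -0.001], [0.0, -0.087, -0.001]]
```

move_arm:
  fingers: [0.7,0.7,0.7,0.7,0.7,0.7,0.7,0.7]
  xyz:
    - [-11.5,-0.5,2.5]
    - [-11.5,-0.5,3.5]
    - [-11,-0.5,4.5]
    - [-10.5,-0.5,5.5]
    - [-10,-0.5,6.5]
    - [-9.5,-0.5,7]
    - [0,0,0]
    - [0,0,0]
  rot:
    - [0,-0.087,-0.001]
    - [0,-0.087,-0.001]
    - [0,-0.087,-0.001]
    - [0,-0.087,-0.001]
    - [0,-0.087,-0.001]
    - [0,-0.087,-0.001]
    - [0,0,0]
    - [0,0,0]

```text
time: 3.85
eef_pos: [0.5842, 0.1569, 0.224]
orientation: [-0.0, 0.966, 0.002, -0.257]
wrist_force: [-0.3, -0.1, 0.1]
grip_width: 0.0652
finger_force: 0.0
```

```bash
python3 - <<'E'
from h import *
np.set_printoptions(precision=4,suppress=True)
st=bot.read_state();print(st['time'],st['eef_pos'],st['orientation'])
im=bot.capture('wrist');save('w2.png',im);np.save('st2.npy',np.r_[st['eef_pos'],st['orientation']])
print(bot.landmark_of('wrist','screw_point'))
C=cam('wrist',st);uv=proj(C,[[.5685,.155,.166]])[0];print(uv)
u,v=int(uv[0])-80,int(uv[1])-60;print(u,v)
save('w2c.png',cv2.resize(im[v:v+120,u:u+160],(800,600),interpolation=cv2.INTER_CUBIC))
E
```

```text
3.85 [0.5842 0.1569 0.224 ] [-0.0005  0.9665  0.0022 -0.2568]
[{'at': [279.4, 209.0], 'conf': 0.56}]
[282.0903 204.7892]
202 144
```

View pics/w2c.png

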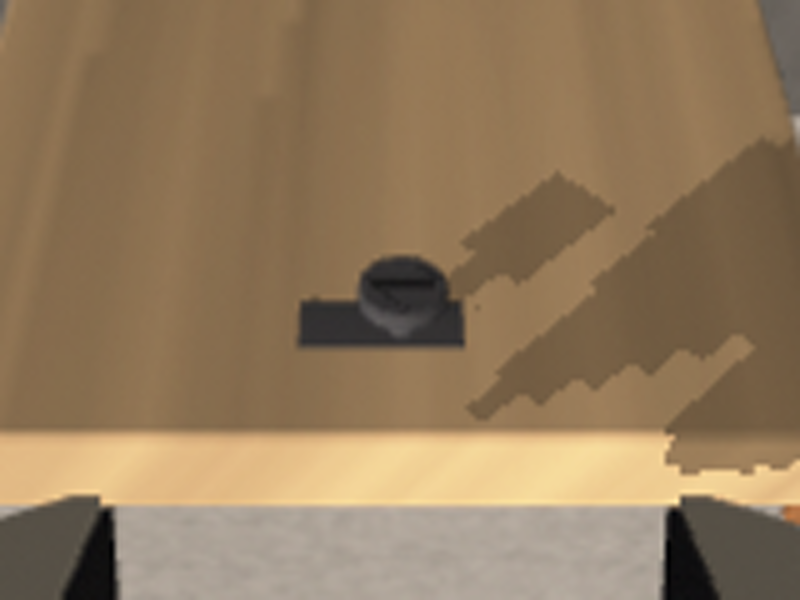

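The screw head's front face is an ellipse at crop (403,284), i.e. px (282.6,200.8). The slot spans crop x 299–465 around row 324, and the panel's front top edge is at crop row 432 and level.

```bash
python3 - <<'E'
from h import *
np.set_printoptions(precision=4,suppress=True)
s=np.load('st2.npy');C=cam('wrist',dict(eef_pos=s[:3],orientation=s[3:]))
f=lambda u,v:(202+(u+.5)/5-.5,144+(v+.5)/5-.5)
def onx(uv,x):
    o,d=ray(C,uv);return o+d*(x-o[0])/d[0]
e=[onz(C,f(u,432),.185) for u in(0,400,800)];print('edge',e);xf=e[1][0]
print('back edge',onz(C,f(400,505),.185))
print('slot',onx(f(299,324),xf),onx(f(465,324),xf),'top/bot',onx(f(330,299),xf),onx(f(330,348),xf))
print('head',onx(f(403,284),xf+.0095),'w',onx(f(358,284),xf+.0095)[1]-onx(f(448,284),xf+.0095)[1],'zs',onx(f(403,255),xf+.0095),onx(f(403,312),xf+.0095))
T=down(np.radians(8.3))
G=np.array([.4864,-.1723,.066])  # box grip
# view the box in a tilted pose: screw-like relative position of the keyhole front
p,r=pose();h=np.array([.567,.1555,.168]);rel=r.inv().apply(p-h)
yaw=np.radians(8.3);Rt=down(yaw)*R.from_rotvec([0,-.524,0])
k=G+np.array([-.036*np.cos(yaw),-.036*np.sin(yaw),.03]);P=k+Rt.apply(rel);print(P)
m=(p+P)/2;m[2]=.27
plan([(m,R.from_matrix((r).as_matrix()),8),(P,Rt,8)])
E
```

```text
edge [array([0.5611, 0.2144, 0.185 ]), array([0.5615, 0.1554, 0.185 ]), array([0.5618, 0.0963, 0.185 ])]
back edge [0.5436 0.1552 0.185 ]
slot [0.5615 0.1711 0.1633] [0.5615 0.1451 0.1631] top/bot [0.5615 0.1664 0.1578] [0.5615 0.1661 0.1683]
head [0.571  0.1549 0.1638] w 0.013686225285258535 zs [0.571  0.1549 0.1574] [0.571  0.155  0.1697]
[ 0.468  -0.1737  0.1526]
xyz [[-9.2, 20.6, -1.3], [-9.2, 20.6, -1.3], [-9.2, 20.6, -1.3], [-9.2, 20.7, -1.4], [-9.2, 20.6, -1.3], [-9.2, 20.6, -1.3], [-9.2, 20.6, -1.3], [-9.2, 20.6, -1.3]] 
rot [[0.0, 0.0, 0.0], [0.0, 0.0, 0.0], [0.0, 0.0, 0.0], [0.0, 0.0, 0.0], [0.0, 0.0, 0.0], [0.0, 0.0, 0.0], [0.0, 0.0, 0.0], [0.0, 0.0, 0.0]]
xyz [[0.9, 20.7, 16.3], [0.6, 20.5, 16.6], [0.2, 20.4, 16.7], [0.0, 20.2, 16.9], [-0.3, 20.1, 17.1], [-0.6, 19.9, 17.2], [-0.9, 19.7, 17.4], [-1.2, 19.6, 17.7]] 
rot [[-0.009, -0.001, -0.015], [-0.009, 0.0, -0.015], [-0.009, -0.001, -0.016], [-0.009, -0.001, -0.015], [-0.009, 0.0, -0.015], [-0.009, -0.001, -0.015], [-0.009, -0.001, -0.015], [-0.009, 0.0, -0.016]]
```

move_arm:
  fingers: [0.7,0.7,0.7,0.7,0.7,0.7,0.7,0.7]
  xyz:
    - [-9,20.5,-1.5]
    - [-9,20.5,-1.5]
    - [-9,20.5,-1.5]
    - [-9,20.5,-1.5]
    - [-9,20.5,-1.5]
    - [-9,20.5,-1.5]
    - [-9,20.5,-1.5]
    - [-9,20.5,-1.5]
  rot:
    - [0,0,0]
    - [0,0,0]
    - [0,0,0]
    - [0,0,0]
    - [0,0,0]
    - [0,0,0]
    - [0,0,0]
    - [0,0,0]

```text
time: 4.95
eef_pos: [0.5275, -0.0094, 0.2699]
orientation: [-0.0, 0.966, 0.001, -0.258]
wrist_force: [0.1, -0.3, -0.0]
grip_width: 0.0653
finger_force: 0.0
```

move_arm:
  fingers: [0.7,0.7,0.7,0.7,0.7,0.7,0.7,0.7]
  xyz:
    - [1,20.5,16.5]
    - [0.5,20.5,16.5]
    - [0,20.5,16.5]
    - [0,20,17]
    - [-0.5,20,17]
    - [-0.5,20,17]
    - [-1,19.5,17.5]
    - [-1,19.5,17.5]
  rot:
    - [-0.009,-0.0005,-0.015]
    - [-0.009,-0.0005,-0.015]
    - [-0.009,-0.0005,-0.015]
    - [-0.009,-0.0005,-0.015]
    - [-0.009,-0.0005,-0.015]
    - [-0.009,-0.0005,-0.015]
    - [-0.009,-0.0005,-0.015]
    - [-0.009,-0.0005,-0.015]

```text
time: 5.95
eef_pos: [0.4686, -0.1739, 0.1526]
orientation: [0.019, 0.963, 0.069, -0.259]
wrist_force: [0.6, 0.5, -0.1]
grip_width: 0.0656
finger_force: 0.0
```

```bash
python3 - <<'E'
from h import *
np.set_printoptions(precision=4,suppress=True)
st=bot.read_state();print(st['time'],st['eef_pos'],st['orientation'],st['qpos'])
im=bot.capture('wrist');np.save('st3.npy',np.r_[st['eef_pos'],st['orientation']])
for n in('box_grip','keyhole','slot_end'):print(n,[(d['at'],d['conf']) for d in bot.landmark_of('wrist',n)])
save('w3.png',im)
save('w3c.png',cv2.resize(im[90:300,140:420],(800,600),interpolation=cv2.INTER_CUBIC))
E
```

```text
5.95 [ 0.4686 -0.1739  0.1526] [ 0.0189  0.9631  0.069  -0.2593] [-0.2961  0.3984  1.3892 -0.2234  1.8313  1.1267]
box_grip [([259.0, 245.7], 0.81), ([282.7, 140.6], 0.69), ([438.6, 183.7], 0.63)]
keyhole [([258.6, 283.7], 0.78), ([402.3, 220.3], 0.68), ([283.4, 199.7], 0.61)]
slot_end [([286.9, 221.8], 0.89), ([257.0, 298.8], 0.84), ([408.8, 237.1], 0.71)]
```

View pics/w3c.png

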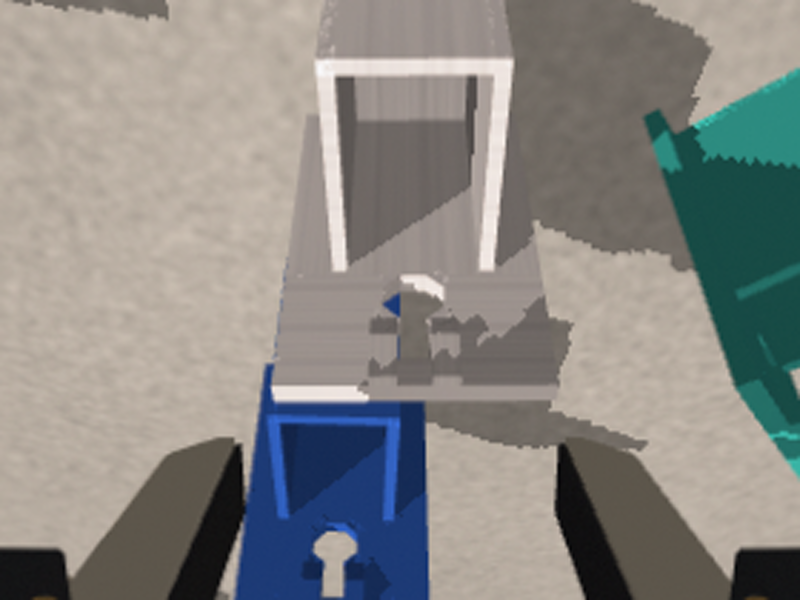

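The grey box's rim front corners are at crop (315,60) and (513,60). The plate's top front edge runs (272,387)–(558,387) and the hole centre is near (414,303).

```bash
python3 - <<'E'
from h import *
np.set_printoptions(precision=4,suppress=True)
s=np.load('st3.npy');C=cam('wrist',dict(eef_pos=s[:3],orientation=s[3:]))
f=lambda u,v:(140+(u+.5)*.35-.5,90+(v+.5)*.35-.5)
a,b=onz(C,f(315,60),.078),onz(C,f(513,60),.078);print('rim',a,b,np.linalg.norm(a-b))
c,d=onz(C,f(272,387),.119),onz(C,f(558,387),.119);print('plate',c,d,np.linalg.norm(c-d))
e,g=onz(C,f(338,271),.078),onz(C,f(487,271),.078);print('rim/plate',e,g)
u=(a+b)/2-(e+g)/2;u2=(a-b);w=c-d
print('yaws',np.degrees([np.arctan2(u[1],u[0]),np.arctan2(-u2[0],u2[1]),np.arctan2(-w[0],w[1])]))
yaw=np.radians(8.2);X=np.array([np.cos(yaw),np.sin(yaw),0])
print((a+b)/2-X*.0300,(c+d)/2+X*.034,np.linalg.norm(u))
print('hole',onz(C,f(414,303),.088))
E
```

```text
rim [ 0.5186 -0.1476  0.078 ] [ 0.5249 -0.1913  0.078 ] 0.044134220770376896
plate [ 0.4532 -0.1447  0.119 ] [ 0.463  -0.2137  0.119 ] 0.0697466969563996
rim/plate [ 0.4557 -0.1587  0.078 ] [ 0.4615 -0.1993  0.078 ]
yaws [8.5471 8.2255 8.1193]
[ 0.4921 -0.1738  0.078 ] [ 0.4917 -0.1744  0.119 ] 0.06389382642273257
hole [ 0.4562 -0.1796  0.088 ]
```

```bash
python3 - <<'E'
from h import *
np.set_printoptions(precision=4,suppress=True)
s=np.load('st3.npy');C=cam('wrist',dict(eef_pos=s[:3],orientation=s[3:]))
f=lambda u,v:(140+(u+.5)*.35-.5,90+(v+.5)*.35-.5)
yaw=np.radians(8.2);Rb=down(yaw);G=np.array([.4919,-.1741,0])
for q in((645,115),(665,180),(738,388)):print('turq in box frame',(Rb.inv().apply(onz(C,f(*q),.119)-G))*1000)
plan([(G+[0,0,.16],Rb,6),(G+[0,0,.14],Rb,2),(G+[0,0,.05],Rb,8)])
E
```

```text
turq in box frame [  42.4977   40.7939 -119.    ]
turq in box frame [  28.0128   47.606  -119.    ]
turq in box frame [ -34.8084   79.7093 -119.    ]
xyz [[2.7, 0.8, -2.9], [2.9, 0.8, -2.6], [3.1, 0.7, -2.4], [3.4, 0.8, -2.0], [3.5, 0.8, -1.8], [3.6, 0.8, -1.5], [0.0, 0.0, 10.0], [0.0, 0.0, 10.0]] 
rot [[0.0, 0.088, 0.0], [0.0, 0.087, -0.001], [0.0, 0.088, 0.0], [0.0, 0.088, 0.0], [0.0, 0.088, -0.001], [0.0, 0.087, 0.0], [0.0, 0.0, 0.0], [0.0, 0.0, 0.0]]
xyz [[0.0, 0.0, 11.3], [0.0, 0.0, 11.2], [0.0, 0.0, 11.3], [0.0, 0.0, 11.2], [0.0, 0.0, 11.3], [0.0, 0.0, 11.2], [0.0, 0.0, 11.3], [0.0, 0.0, 11.2]] 
rot [[0.0, 0.0, 0.0], [0.0, 0.0, 0.0], [0.0, 0.0, 0.0], [0.0, 0.0, 0.0], [0.0, 0.0, 0.0], [0.0, 0.0, 0.0], [0.0, 0.0, 0.0], [0.0, 0.0, 0.0]]
```

move_arm:
  fingers: [0.6,0.6,0.6,0.6,0.6,0.6,0.6,0.6]
  xyz:
    - [2.5,1,-3]
    - [3,1,-2.5]
    - [3,0.5,-2.5]
    - [3.5,0.5,-2]
    - [3.5,1,-2]
    - [3.5,1,-1.5]
    - [0,0,10]
    - [0,0,10]
  rot:
    - [0,0.088,0]
    - [0,0.088,0]
    - [0,0.088,0]
    - [0,0.088,0]
    - [0,0.087,0]
    - [0,0.087,0]
    - [0,0,0]
    - [0,0,0]

```text
time: 7.15
eef_pos: [0.4923, -0.1741, 0.1399]
orientation: [0.001, 0.997, 0.071, -0.0]
wrist_force: [0.3, 0.3, 0.5]
grip_width: 0.0561
finger_force: 0.0
```

```bash
python3 - <<'E'
from h import *
yaw=np.radians(8.2);Rb=down(yaw);G=np.array([.4919,-.1741,0])
print(bot.read_state()['eef_pos'],bot.read_state()['grip_width'],pose()[1].as_matrix().round(4).tolist())
plan([(G+[0,0,.05],Rb,8)])
E
```

```text
[ 0.49229679 -0.1740956   0.13992628] 0.05605219066349906 [[0.9898, 0.1423, -0.0008], [0.1423, -0.9898, -0.0011], [-0.001, 0.001, -1.0]]
xyz [[0.0, 0.0, 11.2], [-0.1, 0.0, 11.3], [0.0, -0.1, 11.2], [-0.1, 0.0, 11.3], [0.0, 0.0, 11.2], [0.0, 0.0, 11.2], [-0.1, 0.0, 11.3], [0.0, 0.0, 11.2]] 
rot [[0.0, 0.0, 0.0], [0.0, 0.0, 0.0], [0.0, 0.0, 0.0], [0.0, 0.0, 0.0], [0.001, 0.001, 0.0], [0.0, 0.0, 0.0], [0.0, 0.0, 0.0], [0.0, 0.0, 0.0]]
```

move_arm:
  fingers: [0.6,0.6,0.6,0.6,0.6,0.6,0.6,0.6]
  xyz:
    - [0,0,15]
    - [0,0,15]
    - [0,0,15]
    - [0,0,15]
    - [0,0,15]
    - [0,0,10]
    - [0,0,5]
    - [0,0,0]
  rot:
    - [0,0,0]
    - [0,0,0]
    - [0,0,0]
    - [0,0,0]
    - [0,0,0]
    - [0,0,0]
    - [0,0,0]
    - [0,0,0]

```text
time: 8.15
eef_pos: [0.4921, -0.1744, 0.0499]
orientation: [0.0, 0.997, 0.071, -0.0]
wrist_force: [-0.2, 0.7, 0.5]
grip_width: 0.0559
finger_force: 0.0
```

move_arm:
  fingers: [0.4,0.3,0.3,0.3,0.3,0.3,0.3,0.3]
  xyz:
    - [0,0,0]
    - [0,0,0]
    - [0,0,0]
    - [0,0,0]
    - [0,0,0]
    - [0,0,0]
    - [0,0,0]
    - [0,0,0]
  rot:
    - [0,0,0]
    - [0,0,0]
    - [0,0,0]
    - [0,0,0]
    - [0,0,0]
    - [0,0,0]
    - [0,0,0]
    - [0,0,0]

```text
time: 9.15
eef_pos: [0.4927, -0.1746, 0.0507]
orientation: [0.001, 0.997, 0.071, 0.001]
wrist_force: [-0.5, 1.7, 5.1]
grip_width: 0.0437
finger_force: 30.0
```

```bash
python3 - <<'E'
from h import *
p,r=pose();print(p,r.as_matrix().round(4).tolist())
a=p+[0,0,.2]
plan([(a,r,8),((.645,.155,.251),down(np.radians(.2)),16)])
E
```

```text
[ 0.49265335 -0.17457433  0.05074487] [[0.9899, 0.142, 0.0012], [0.142, -0.9899, -0.0011], [0.001, 0.0012, -1.0]]
xyz [[0.0, 0.0, -25.0], [0.1, 0.1, -25.0], [0.0, 0.0, -25.0], [0.0, 0.0, -25.0], [0.0, 0.1, -25.0], [0.1, 0.0, -25.0], [0.0, 0.0, -25.0], [0.0, 0.0, -25.0]] 
rot [[0.0, 0.0, 0.0], [0.0, 0.0, 0.0], [0.0, 0.0, 0.0], [0.0, 0.0, 0.0], [0.0, 0.0, 0.0], [0.0, 0.0, 0.0], [0.0, 0.0, 0.0], [0.0, 0.0, 0.0]]
xyz [[12.4, -19.0, 0.0], [12.1, -19.2, -0.1], [12.1, -19.2, 0.0], [11.8, -19.4, 0.0], [11.7, -19.4, 0.0], [11.5, -19.6, -0.1], [11.4, -19.6, 0.0], [11.1, -19.8, 0.0]] 
rot [[0.0, 0.0, 0.009], [0.0, 0.0, 0.008], [0.0, 0.0, 0.009], [0.0, 0.0, 0.009], [0.0, 0.0, 0.008], [0.0, 0.0, 0.009], [0.0, 0.0, 0.009], [0.001, -0.001, 0.009]]
xyz [[11.0, -19.8, 0.0], [10.8, -20.0, 0.0], [10.7, -20.0, -0.1], [10.5, -20.1, 0.0], [10.3, -20.2, 0.0], [10.1, -20.4, 0.0], [9.9, -20.3, 0.0], [9.8, -20.5, -0.1]] 
rot [[0.0, 0.0, 0.008], [0.0, 0.0, 0.009], [0.0, 0.0, 0.009], [0.0, 0.0, 0.008], [0.0, 0.0, 0.009], [0.0, 0.0, 0.009], [0.0, 0.0, 0.008], [0.0, 0.0, 0.009]]
```

move_arm:
  fingers: [0.3,0.3,0.3,0.3,0.3,0.3,0.3,0.3]
  xyz:
    - [0,0,-10]
    - [0,0,-20]
    - [0,0,-30]
    - [0,0,-30]
    - [0,0,-30]
    - [0,0,-30]
    - [0,0,-30]
    - [0,0,-20]
  rot:
    - [0,0,0]
    - [0,0,0]
    - [0,0,0]
    - [0,0,0]
    - [0,0,0]
    - [0,0,0]
    - [0,0,0]
    - [0,0,0]

```text
time: 10.15
eef_pos: [0.4921, -0.1744, 0.2515]
orientation: [0.001, 0.997, 0.071, 0.0]
wrist_force: [-1.2, -0.6, -4.3]
grip_width: 0.0438
finger_force: 30.0
```

move_arm:
  fingers: [0.3,0.3,0.3,0.3,0.3,0.3,0.3,0.3]
  xyz:
    - [12.5,-19,0]
    - [12,-19,0]
    - [12,-19,0]
    - [12,-19.5,0]
    - [11.5,-19.5,0]
    - [11.5,-19.5,0]
    - [11.5,-19.5,0]
    - [11,-20,0]
  rot:
    - [0,0,0.009]
    - [0,0,0.009]
    - [0,0,0.009]
    - [0,0,0.008]
    - [0,0,0.009]
    - [0,0,0.009]
    - [0,0,0.008]
    - [0,0,0.009]

```text
time: 11.15
eef_pos: [0.5681, -0.0091, 0.2492]
orientation: [0.0, 0.999, 0.036, -0.001]
wrist_force: [0.1, 0.2, -4.2]
grip_width: 0.0437
finger_force: 30.0
```

move_arm:
  fingers: [0.3,0.3,0.3,0.3,0.3,0.3,0.3,0.3]
  xyz:
    - [11,-20,0]
    - [11,-20,0]
    - [10.5,-20,0]
    - [10.5,-20,0]
    - [10.5,-20,0]
    - [10,-20.5,0]
    - [10,-20.5,0]
    - [10,-20.5,0]
  rot:
    - [0,0,0.009]
    - [0,0,0.009]
    - [0,0,0.009]
    - [0,0,0.008]
    - [0,0,0.009]
    - [0,0,0.009]
    - [0,0,0.008]
    - [0,0,0.009]

```text
time: 12.15
eef_pos: [0.6448, 0.1556, 0.2489]
orientation: [0.001, 1.0, 0.001, -0.001]
wrist_force: [0.3, 0.3, -4.6]
grip_width: 0.0438
finger_force: 30.0
```

```bash
python3 - <<'E'
from h import *
st=bot.read_state();p,r=pose(st);print(p,r.as_matrix().round(4).tolist(),st['wrist_force'],st['grip_width'])
plan([((.645,.155,.1293),down(np.radians(.2)),8)])
E
```

```text
[0.64481259 0.15558393 0.24888942] [[1.0, 0.0021, -0.0017], [0.0021, -1.0, -0.0012], [-0.0017, 0.0012, -1.0]] [ 0.34964613  0.25302585 -4.57338265] 0.043781419614410746
xyz [[0.0, 0.1, 14.9], [0.1, 0.0, 15.0], [0.0, 0.1, 14.9], [0.1, 0.0, 15.0], [0.0, 0.1, 14.9], [0.1, 0.1, 15.0], [0.0, 0.0, 14.9], [0.0, 0.1, 15.0]] 
rot [[0.0, 0.0, 0.0], [0.0, 0.0, 0.0], [0.0, 0.001, -0.001], [0.001, 0.0, 0.0], [0.0, 0.0, 0.0], [0.0, 0.0, 0.0], [0.0, 0.001, 0.0], [0.0, 0.0, 0.0]]
```

move_arm:
  fingers: [0.3,0.3,0.3,0.3,0.3,0.3,0.3,0.3]
  xyz:
    - [0,0,15]
    - [0,0,20]
    - [0,0,20]
    - [0,0,20]
    - [0,0,20]
    - [0,0,15]
    - [0,0.5,9.5]
    - [0,0,0]
  rot:
    - [0,0,0]
    - [0,0,0]
    - [0,0,0]
    - [0,0,0]
    - [0,0,0]
    - [0,0,0]
    - [0,0,0]
    - [0,0,0]

```text
time: 13.15
eef_pos: [0.6446, 0.1544, 0.1295]
orientation: [0.001, 1.0, 0.001, -0.001]
wrist_force: [-0.5, -0.5, -4.1]
grip_width: 0.0439
finger_force: 30.0
```

move_arm:
  fingers: [0.3,0.3,0.3,0.3,0.3,0.3,0.3,0.3]
  xyz:
    - [-5,0,0]
    - [-5,0,0]
    - [-5,0,0]
    - [-5,0,0]
    - [-3,0,0]
    - [-2,0,0]
    - [0,0,0]
    - [0,0,0]
  rot:
    - [0,0,0]
    - [0,0,0]
    - [0,0,0]
    - [0,0,0]
    - [0,0,0]
    - [0,0,0]
    - [0,0,0]
    - [0,0,0]

```text
time: 14.15
eef_pos: [0.6201, 0.1544, 0.1304]
orientation: [0.0, 1.0, 0.001, 0.0]
wrist_force: [-0.0, 0.1, -2.9]
grip_width: 0.0436
finger_force: 30.0
```

```bash
python3 - <<'E'
from h import *
st=bot.read_state();p,r=pose(st);print(p,r.as_matrix().round(4).tolist(),st['wrist_force'],st['torque'])
w=bot.capture('wrist');s=bot.capture('scene')
print(bot.landmark_of('scene','keyhole'),bot.landmark_of('scene','screw_point'))
S=cam('scene');k=p+[-.0347,0,.0373];print(proj(S,[k,[.571,.1549,.1666]]))
u,v=np.round(proj(S,[k])[0]).astype(int)
save('p.png',np.hstack([cv2.resize(w[170:420,155:405],(400,400),interpolation=cv2.INTER_CUBIC),cv2.resize(s[v-25:v+25,u-25:u+25],(400,400),interpolation=cv2.INTER_CUBIC)]));print(u,v)
E
```

```text
[0.62014237 0.15442603 0.13037455] [[1.0, 0.0024, 0.0002], [0.0024, -1.0, -0.0007], [0.0002, 0.0007, -1.0]] [-0.01448329  0.09851353 -2.91424111] [-0.03747093  0.06509268 -0.00072622]
[{'at': [347.0, 252.6], 'conf': 0.94}, {'at': [296.0, 128.5], 'conf': 0.75}, {'at': [232.3, 195.6], 'conf': 0.66}, {'at': [239.5, 136.5], 'conf': 0.63}] [{'at': [283.8, 326.3], 'conf': 0.71}]
[[343.77664252 252.56267467]
 [348.17697726 247.96178909]]
344 253
```

View pics/p.png

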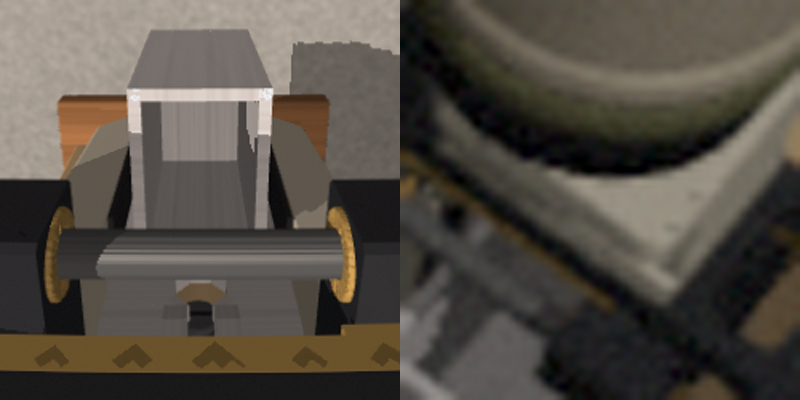

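The wrist view shows the hole at crop (200,293) with wood behind it, and the slot below it, laterally centred on the box. The scene view is blocked by the arm.

```bash
python3 - <<'E'
from h import *
for i in range(6):
    bot.capture('wrist');st=bot.read_state();print((st['eef_pos']*1000).round(2),st['wrist_force'].round(2),st['torque'].round(3),round(st['time'],2))
E
```

```text
[620.1  154.42 130.32] [-0.13 -0.36 -3.51] [ 0.008  0.108 -0.01 ] 14.4
[620.08 154.44 130.31] [-0.12  0.25 -3.08] [-0.026  0.113  0.053] 14.45
[620.06 154.45 130.33] [ 0.06  1.22 -2.66] [0.034 0.072 0.003] 14.5
[620.07 154.42 130.33] [ 0.84 -0.69 -3.45] [-0.012  0.092 -0.034] 14.55
[620.06 154.44 130.33] [ 0.28  0.31 -3.99] [ 0.041  0.152 -0.017] 14.6
[620.05 154.45 130.33] [ 0.61  0.58 -4.01] [-0.015  0.099 -0.004] 14.65
```

move_arm:
  fingers: [0.3,0.3,0.3,0.3,0.3,0.3,0.3,0.3]
  xyz:
    - [0,-0.3,1]
    - [-2,0,0]
    - [-2,0,0]
    - [-1,0,0]
    - [-1,0,0]
    - [-1,0,0]
    - [-1,0,0]
    - [0,0,0]
  rot:
    - [0,0,0]
    - [0,0,0]
    - [0,0,0]
    - [0,0,0]
    - [0,0,0]
    - [0,0,0]
    - [0,0,0]
    - [0,0,0]

```text
time: 15.65
eef_pos: [0.612, 0.1547, 0.1294]
orientation: [0.0, 1.0, 0.001, 0.0]
wrist_force: [0.2, -0.4, -3.4]
grip_width: 0.0435
finger_force: 30.0
```

move_arm:
  fingers: [0.3,0.3,0.3,0.3,0.3,0.3,0.3,0.3]
  xyz:
    - [-0.5,0,0]
    - [-0.5,0,0]
    - [-0.5,0,0]
    - [-0.5,0,0]
    - [-0.5,0,0]
    - [-0.5,0,0]
    - [0,0,0]
    - [0,0,0]
  rot:
    - [0,0,0]
    - [0,0,0]
    - [0,0,0]
    - [0,0,0]
    - [0,0,0]
    - [0,0,0]
    - [0,0,0]
    - [0,0,0]

```text
time: 16.65
eef_pos: [0.6092, 0.1547, 0.1294]
orientation: [0.0, 1.0, 0.001, 0.0]
wrist_force: [1.4, 0.0, -3.6]
grip_width: 0.0438
finger_force: 30.0
```

move_arm:
  fingers: [0.3,0.3,0.3,0.3,0.3,0.3,0.3,0.3]
  xyz:
    - [-0.5,0,0]
    - [-0.5,0,0]
    - [-0.5,0,0]
    - [-0.5,0,0]
    - [0,0,0]
    - [0,0,0]
    - [0,0,0]
    - [0,0,0]
  rot:
    - [0,0,0]
    - [0,0,0]
    - [0,0,0]
    - [0,0,0]
    - [0,0,0]
    - [0,0,0]
    - [0,0,0]
    - [0,0,0]

```text
time: 17.65
eef_pos: [0.6076, 0.1547, 0.1295]
orientation: [0.0, 1.0, 0.001, 0.001]
wrist_force: [6.1, 0.1, -5.5]
grip_width: 0.044
finger_force: 30.0
```

Pressing at about 3 N/mm means the plate is on the screw head rather than through the hole. I'll look through the hole.

```bash
python3 - <<'E'
from h import *
im=bot.capture('wrist');st=bot.read_state();print(st['wrist_force'],st['torque'],st['eef_pos'])
save('w4.png',im)
l=np.clip(im[340:382,252:308].astype(float)*2.2,0,255).astype(np.uint8)
save('w4c.png',cv2.resize(l,(800,600),interpolation=cv2.INTER_NEAREST))
E
```

```text
[ 5.80476196  0.60442009 -5.53187058] [ 0.00483797 -0.93377944 -0.03734422] [0.60763862 0.15469324 0.12954231]
```

View pics/w4c.png

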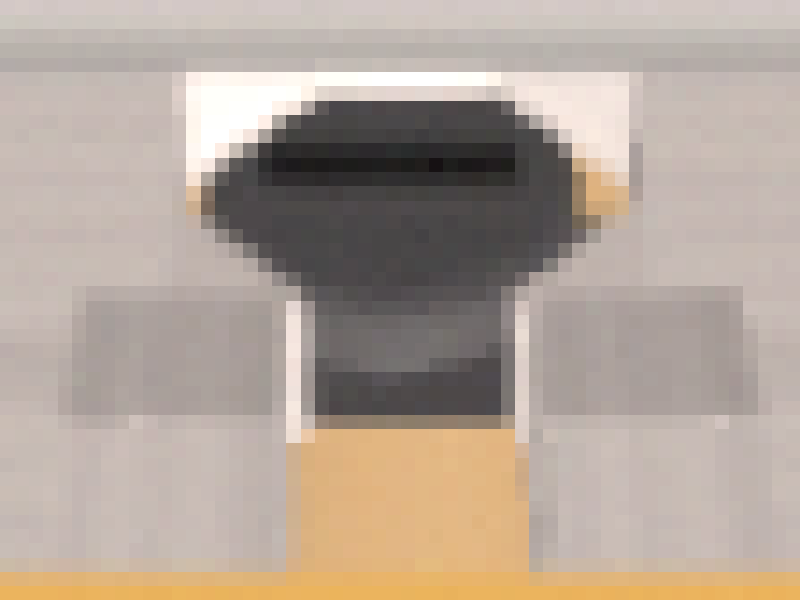

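The hole's visible part spans crop x 186–636, centred at 411. The head's driver slot is at (387,165), so the head sits left (+y) and lower than the hole. I'll quantify it with the camera model.

```bash
python3 - <<'E'
from h import *
np.set_printoptions(precision=1,suppress=True)
st=bot.read_state();C=cam('wrist',st);p=np.array(st['eef_pos'])
cr=lambda X:(proj(C,X)+.5-[252,340])*14.286
rear=p+[-.0407,0,.0373]
o=[(8.25*np.cos(np.pi/8)**-1*np.cos(a),8.25/np.cos(np.pi/8)*np.sin(a)) for a in np.arange(8)*np.pi/4+np.pi/8]
oc=lambda x:cr([rear+np.array([x,a,b])*[1,.001,.001] for a,b in o])
print('front oct',oc(.006).tolist());print('rear oct',oc(0).tolist());print('centres f/r',cr([rear+[.006,0,0],rear]))
print('ramp start z+8, y+-8 front',cr([rear+[.006,.004,.008],rear+[.006,-.004,.008]]))
print('per mm x,y,z at rear',[cr([rear+d])[0]-cr([rear])[0] for d in np.eye(3)*.001])
E
```

```text
front oct [[167.43917540264061, 210.80754252033904], [301.22511755793016, 314.2380024194929], [499.9442683810607, 314.4800122264756], [633.2370781543881, 211.40589603860715], [623.7652799740916, 75.38084252081302], [490.04014773201175, -14.604166665942412], [309.7289132374868, -14.861809702770548], [176.33650248171273, 74.76707615345344]]
rear oct [[169.86945401338755, 344.4130656746344], [301.98917066876294, 450.2377472431452], [498.09856701323514, 450.4612887295948], [629.763104892085, 344.9685471190491], [620.5642988919675, 205.61046724517675], [488.5024587690725, 113.33625141345824], [310.29977856354895, 113.09475978419889], [178.54102410561956, 205.03725410472535]]
centres f/r [[400.2 142. ]
 [399.7 273.9]]
ramp start z+8, y+-8 front [[284.4 308.7]
 [516.7 309. ]]
per mm x,y,z at rear [array([  0.1, -21.7]), array([-27.3,  -0. ]), array([ 0. , 20.5])]
```

move_arm:
  fingers: [0.3,0.3,0.3,0.3,0.3,0.3,0.3,0.3]
  xyz:
    - [3,0,0]
    - [2,0,0]
    - [0,-0.8,2.3]
    - [0,0,2.3]
    - [0,0,0]
    - [-1,0,0]
    - [-1,0,0]
    - [0,0,0]
  rot:
    - [0,0,0]
    - [0,0,0]
    - [0,0,0]
    - [0,0,0]
    - [0,0,0]
    - [0,0,0]
    - [0,0,0]
    - [0,0,0]

```text
time: 18.7
eef_pos: [0.61, 0.1555, 0.1249]
orientation: [0.0, 1.0, 0.001, 0.0]
wrist_force: [-0.2, 0.2, -3.7]
grip_width: 0.0438
finger_force: 30.0
```

move_arm:
  fingers: [0.3,0.3,0.3,0.3,0.3,0.3,0.3,0.3]
  xyz:
    - [-0.5,0,0]
    - [-0.5,0,0]
    - [-0.5,0,0]
    - [-0.5,0,0]
    - [-0.5,0,0]
    - [-0.5,0,0]
    - [0,0,0]
    - [0,0,0]
  rot:
    - [0,0,0]
    - [0,0,0]
    - [0,0,0]
    - [0,0,0]
    - [0,0,0]
    - [0,0,0]
    - [0,0,0]
    - [0,0,0]

```text
time: 19.7
eef_pos: [0.6071, 0.1555, 0.1248]
orientation: [0.0, 1.0, 0.001, 0.0]
wrist_force: [0.8, -0.2, -3.8]
grip_width: 0.0441
finger_force: 30.0
```

move_arm:
  fingers: [0.3,0.3,0.3,0.3,0.3,0.3,0.3,0.3]
  xyz:
    - [-0.5,0,0]
    - [-0.5,0,0]
    - [-0.5,0,0]
    - [-0.5,0,0]
    - [-0.5,0,0]
    - [-0.5,0,0]
    - [0,0,0]
    - [0,0,0]
  rot:
    - [0,0,0]
    - [0,0,0]
    - [0,0,0]
    - [0,0,0]
    - [0,0,0]
    - [0,0,0]
    - [0,0,0]
    - [0,0,0]

```text
time: 20.7
eef_pos: [0.604, 0.1555, 0.1248]
orientation: [0.0, 1.0, 0.001, 0.0]
wrist_force: [0.2, -0.1, -3.7]
grip_width: 0.0437
finger_force: 30.0
```

move_arm:
  fingers: [0.3,0.3,0.3,0.3,0.3,0.3,0.3,0.3]
  xyz:
    - [-0.5,0,0]
    - [-0.5,0,0]
    - [-0.5,0,0]
    - [-0.5,0,0]
    - [-0.5,0,0]
    - [-0.5,0,0]
    - [0,0,0]
    - [0,0,0]
  rot:
    - [0,0,0]
    - [0,0,0]
    - [0,0,0]
    - [0,0,0]
    - [0,0,0]
    - [0,0,0]
    - [0,0,0]
    - [0,0,0]

```text
time: 21.7
eef_pos: [0.6011, 0.1555, 0.1248]
orientation: [0.0, 1.0, 0.001, 0.0]
wrist_force: [-0.1, 0.4, -3.1]
grip_width: 0.0438
finger_force: 30.0
```

move_arm:
  fingers: [0.3,0.3,0.3,0.3,0.3,0.3,0.3,0.3]
  xyz:
    - [-0.4,0,0]
    - [-0.3,0,0]
    - [-0.3,0,0]
    - [-0.3,0,0]
    - [-0.3,0,0]
    - [0,0,0]
    - [0,0,0]
    - [0,0,0]
  rot:
    - [0,0,0]
    - [0,0,0]
    - [0,0,0]
    - [0,0,0]
    - [0,0,0]
    - [0,0,0]
    - [0,0,0]
    - [0,0,0]

```text
time: 22.7
eef_pos: [0.6002, 0.1555, 0.1248]
orientation: [0.0, 1.0, 0.001, 0.001]
wrist_force: [5.0, 0.5, -6.9]
grip_width: 0.0436
finger_force: 30.0
```

move_arm:
  fingers: [0.3,0.3,0.3,0.3,0.3,0.3,0.3,0.3]
  xyz:
    - [0.3,0,0.5]
    - [0,0,1]
    - [0,0,1]
    - [0,0,1]
    - [0,0,1]
    - [0,0,1]
    - [0,0,0.5]
    - [0,0,0]
  rot:
    - [0,0,0]
    - [0,0,0]
    - [0,0,0]
    - [0,0,0]
    - [0,0,0]
    - [0,0,0]
    - [0,0,0]
    - [0,0,0]

```text
time: 23.7
eef_pos: [0.6002, 0.1555, 0.1191]
orientation: [0.0, 1.0, 0.001, 0.001]
wrist_force: [4.8, 0.5, 0.6]
grip_width: 0.044
finger_force: 30.0
```

move_arm:
  fingers: [0.3,0.3,0.3,0.3,0.3,0.3,0.3,0.3]
  xyz:
    - [0,0,1]
    - [0,0,1]
    - [0,0,1]
    - [0,0,1]
    - [0,0,1]
    - [0,0,1]
    - [0,0,0]
    - [0,0,0]
  rot:
    - [0,0,0]
    - [0,0,0]
    - [0,0,0]
    - [0,0,0]
    - [0,0,0]
    - [0,0,0]
    - [0,0,0]
    - [0,0,0]

```text
time: 24.7
eef_pos: [0.6002, 0.1555, 0.1135]
orientation: [0.0, 1.0, 0.001, 0.001]
wrist_force: [4.0, -0.5, 6.9]
grip_width: 0.0441
finger_force: 30.0
```

move_arm:
  fingers: [0.3,0.3,0.3,0.3,0.3,0.3,0.3,0.3]
  xyz:
    - [0,0,1]
    - [0,0,1]
    - [0,0,1]
    - [0,0,1]
    - [0,0,1]
    - [0,0,0]
    - [0,0,0]
    - [0,0,0]
  rot:
    - [0,0,0]
    - [0,0,0]
    - [0,0,0]
    - [0,0,0]
    - [0,0,0]
    - [0,0,0]
    - [0,0,0]
    - [0,0,0]

```text
time: 25.7
eef_pos: [0.6002, 0.1557, 0.1087]
orientation: [0.0, 1.0, 0.001, 0.001]
wrist_force: [3.0, -0.2, 8.1]
grip_width: 0.0437
finger_force: 30.0
```

move_arm:
  fingers: [0.3,0.3,0.3,0.3,0.3,0.3,0.3,0.3]
  xyz:
    - [0,0,0.5]
    - [0,0,0.5]
    - [0,0,0.5]
    - [0,0,0.5]
    - [0,0,0]
    - [0,0,0]
    - [0,0,0]
    - [0,0,0]
  rot:
    - [0,0,0]
    - [0,0,0]
    - [0,0,0]
    - [0,0,0]
    - [0,0,0]
    - [0,0,0]
    - [0,0,0]
    - [0,0,0]

```text
time: 26.7
eef_pos: [0.6002, 0.1557, 0.1069]
orientation: [0.0, 1.0, 0.001, 0.001]
wrist_force: [2.7, -0.2, 9.3]
grip_width: 0.0436
finger_force: 30.0
```

move_arm:
  fingers: [0.3,0.3,0.3,0.3,0.3,0.3,0.3,0.3]
  xyz:
    - [0,0,0.5]
    - [0,0,0.5]
    - [0,0,0]
    - [0,0,0]
    - [0,0,0]
    - [0,0,0]
    - [0,0,0]
    - [0,0,0]
  rot:
    - [0,0,0]
    - [0,0,0]
    - [0,0,0]
    - [0,0,0]
    - [0,0,0]
    - [0,0,0]
    - [0,0,0]
    - [0,0,0]

```text
time: 27.7
eef_pos: [0.6002, 0.1557, 0.1059]
orientation: [0.0, 1.0, 0.001, 0.001]
wrist_force: [2.3, 1.1, 8.8]
grip_width: 0.0438
finger_force: 30.0
```

move_arm:
  fingers: [0.3,0.3,0.3,0.3,0.3,0.3,0.3,0.3]
  xyz:
    - [0,0,0.5]
    - [0,0,0.5]
    - [0,0,0]
    - [0,0,0]
    - [0,0,0]
    - [0,0,0]
    - [0,0,0]
    - [0,0,0]
  rot:
    - [0,0,0]
    - [0,0,0]
    - [0,0,0]
    - [0,0,0]
    - [0,0,0]
    - [0,0,0]
    - [0,0,0]
    - [0,0,0]

```text
time: 28.7
eef_pos: [0.6002, 0.1557, 0.1053]
orientation: [0.0, 1.0, 0.001, 0.001]
wrist_force: [1.3, -0.7, 10.4]
grip_width: 0.0438
finger_force: 30.0
```

move_arm:
  fingers: [0.3,0.3,0.3,0.3,0.3,0.3,0.3,0.3]
  xyz:
    - [0,0,0.4]
    - [0,0,0.4]
    - [0,0,0]
    - [0,0,0]
    - [0,0,0]
    - [0,0,0]
    - [0,0,0]
    - [0,0,0]
  rot:
    - [0,0,0]
    - [0,0,0]
    - [0,0,0]
    - [0,0,0]
    - [0,0,0]
    - [0,0,0]
    - [0,0,0]
    - [0,0,0]

```text
time: 29.7
eef_pos: [0.6002, 0.1557, 0.105]
orientation: [0.0, 1.0, 0.001, 0.001]
wrist_force: [-1.3, -1.2, 14.3]
grip_width: 0.0438
finger_force: 30.0
```

move_arm:
  fingers: [0.3,0.3,0.3,0.3,0.5,0.6,0.6,0.6]
  xyz:
    - [0,0,-0.6]
    - [0,0,-0.6]
    - [0,0,-0.5]
    - [0,0,0]
    - [0,0,0]
    - [0,0,0]
    - [0,0,0]
    - [0,0,0]
  rot:
    - [0,0,0]
    - [0,0,0]
    - [0,0,0]
    - [0,0,0]
    - [0,0,0]
    - [0,0,0]
    - [0,0,0]
    - [0,0,0]

```text
time: 30.7
eef_pos: [0.5993, 0.1554, 0.1042]
orientation: [0.0, 1.0, 0.001, -0.0]
wrist_force: [0.6, 0.1, -0.9]
grip_width: 0.0556
finger_force: 0.0
```

move_arm:
  fingers: [0.6,0.6,0.6,0.6,0.6,0.6,0.6,0.6]
  xyz:
    - [0,0,-8]
    - [0,0,-15]
    - [0,0,-20]
    - [0,0,-20]
    - [0,0,-20]
    - [0,0,-20]
    - [0,0,-15]
    - [0,0,0]
  rot:
    - [0,0,0]
    - [0,0,0]
    - [0,0,0]
    - [0,0,0]
    - [0,0,0]
    - [0,0,0]
    - [0,0,0]
    - [0,0,0]

```text
time: 31.7
eef_pos: [0.6006, 0.1557, 0.2246]
orientation: [0.0, 1.0, 0.001, 0.001]
wrist_force: [0.3, 0.0, -0.5]
grip_width: 0.0559
finger_force: 0.0
```

```bash
python3 - <<'E'
from h import *
st=bot.read_state();print(st['eef_pos'],st['wrist_force'],st['grip_width'])
plan([((.59,.1557,.235),down(0)*R.from_rotvec([0,-.524,0]),8)])
E
```

```text
[0.60062366 0.15571681 0.22455665] [ 0.31168599  0.03898192 -0.46598735] 0.055908143354859434
xyz [[-1.3, 0.0, -1.3], [-1.4, 0.0, -1.2], [-1.5, 0.0, -1.1], [-1.6, 0.0, -1.1], [-1.6, 0.0, -0.9], [-1.7, 0.0, -0.8], [-1.7, 0.0, -0.7], [-1.8, 0.0, -0.6]] 
rot [[0.0, -0.066, 0.0], [0.0, -0.066, 0.001], [0.0, -0.066, 0.0], [0.0, -0.065, 0.0], [0.001, -0.066, 0.0], [0.0, -0.066, 0.001], [0.0, -0.066, 0.0], [0.0, -0.066, 0.0]]
```

move_arm:
  fingers: [0.6,0.6,0.6,0.6,0.6,0.6,0.6,0.6]
  xyz:
    - [-1.5,0,-1.5]
    - [-1.5,0,-1]
    - [-1.5,0,-1]
    - [-1.5,0,-1]
    - [-1.5,0,-1]
    - [-1.5,0,-1]
    - [-1.5,0,-0.5]
    - [-1.5,0,-0.5]
  rot:
    - [0,-0.066,0]
    - [0,-0.066,0]
    - [0,-0.066,0]
    - [0,-0.065,0]
    - [0,-0.066,0]
    - [0,-0.066,0]
    - [0,-0.066,0]
    - [0,-0.066,0]

```text
time: 32.7
eef_pos: [0.5892, 0.1555, 0.2315]
orientation: [0.001, 0.965, 0.001, -0.262]
wrist_force: [1.0, 0.4, -1.1]
grip_width: 0.0562
finger_force: 0.0
```

```bash
python3 - <<'E'
from h import *
st=bot.read_state();print(st['eef_pos'],st['wrist_force'])
im=bot.capture('wrist');save('w5.png',im);C=cam('wrist',st)
np.set_printoptions(precision=1,suppress=True)
u,v=proj(C,[[.5665,.1557,.163]])[0].round().astype(int);u0,v0=u-50,v-38
save('w5c.png',cv2.resize(np.clip(im[v0:v0+75,u0:u0+100]*1.3,0,255).astype(np.uint8),(800,600),interpolation=cv2.INTER_CUBIC))
cr=lambda X:(proj(C,X)-[u0,v0])*8
xf=.5598
for nm,z in(('hole',.1423),('slotend',.1643),('top',.1733)):print(nm,cr([[xf+.006,.1557,z]]))
print('head',cr([[xf+.0125,.1557,.1618]]))
print('per mm z at x front',cr([[xf+.006,.1557,.165]])-cr([[xf+.006,.1557,.164]]))
E
```

```text
[0.58918123 0.15545148 0.23145168] [ 0.98616857  0.41755582 -1.12995671]
hole [[400.  164.3]]
slotend [[400.2 314.4]]
top [[400.3 381.2]]
head [[400.3 250.5]]
per mm z at x front [[0.  7.2]]
```

View pics/w5c.png

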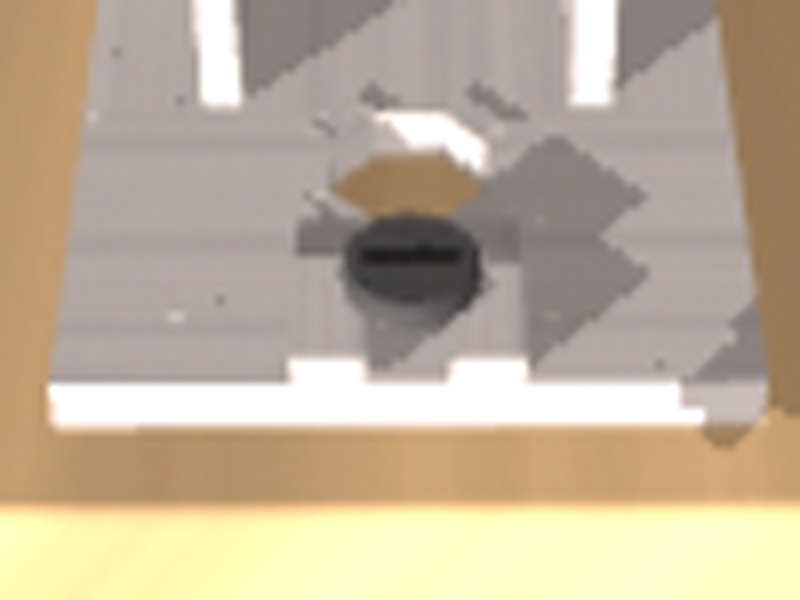

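The crop shows the box hanging flat, with the screw head at (412,257) at the slot's upper end. The plate's top edge is at row 380, against row 381 predicted for fully home. Handing in.

```bash
python3 -c "
from h import *
print(bot.sign_off())"
```

```text
the job is handed in; nothing more can be done
None
```

The bare-metal tool box now hangs on the screw with its back plate flat on the panel and the slot pulled down to the stop. I released it and handed the job in at about 33 s; the largest wrist force I saw was about 14 N. My first try pressed the plate on the screw head at about 6 N before I realigned.

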